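# Morning stop test of the bench sander

## Task

Do the morning stop test of the bench sander: at the small box, push the raised half of the rocker switch all the way down to turn the power on; then on the long box press the small round start button right in and let it spring back; then push the big mushroom-headed stop button right in so that it stays in. Press each control with the fingertips in that order, leave the square key in the middle of the long box unpressed, and leave the wooden blocks, the tub and the screwdriver where they are. Finish with the rocker still on and the hand clear.

Things in the scene. Friction and masses are not known exactly. Their poses are not given: they have to be found in the camera images.
- isolator: Small grey switch box screwed to the bench, 90 (x) by 80 (y) by 60 mm high. On top, centred, one big black rocker switch, 52 mm long along the box's x, 30 mm wide along its y, a shallow V hinged about the box's y axis 68 mm above the bench. Origin: centre of the underside, on the bench; z up. The box may be turned any way.
- rocker (a joint): Rocker angle, rad. 0 = off: the box's -x half lies level (68 mm above the bench), the +x half, marked by a flush metal strip across it, stands up at 0.4 rad (end at 78 mm). 0.4 = fully on: the +x half level, the -x half up. Starts at 0 to 0.05. No spring: moves against friction (3 to 5 N near the end of a half), stays where it is left, hard stops.
- rocker_raised (a point): Point on the top face of the half of the rocker that has to go down, 18 mm along the face from the hinge towards the small box's +x; it moves with the rocker and goes down about 7 mm in the full throw.
- station: Long grey button box screwed to the bench, 90 (x) by 210 (y) by 60 mm high, with three black controls in a row along its y, 65 mm apart: start at y = -65 mm, square jog key at y = 0, mushroom stop at y = +65 mm. Origin: centre of the underside, on the bench; z up. The box may be turned any way.
- start (a joint): Start button: small flat round cap, 28 mm across, its top 16 mm above the long box (76 mm above the bench), in a metal collar that stands 4 mm above the box. Joint in m: 0 = out, 0.007 = fully in (straight down). Spring: 1.5 N at first, 5.7 N fully in; springs back.
- start_top (a point): Centre of the start button's top face; moves with it.
- jog (a joint): Jog key, not to be pressed: flat square cap, 24 by 24 mm, in the middle of the long box, its top 16 mm above the box. Joint in m: 0 = out, 0.007 = fully in. Spring like that of start.
- jog_top (a point): Centre of the jog key's top face.
- stop (a joint): Stop button: big mushroom head, 42 mm across with a gently domed top, its top 38 mm above the long box (98 mm above the bench). Joint in m: 0 = out, 0.010 = fully in (straight down). Moves against about 7 N of friction, has a hard stop, and stays in where it is left.
- stop_top (a point): Centre of the top of the mushroom head; moves with it.
- block_a: Loose dark wooden block, 60 by 45 by 40 mm high, beside one long side of the long box. Origin: centre of its underside. To be left alone.
- block_b: Loose dark wooden block like the other, beside the other long side of the long box. Origin: centre of its underside. To be left alone.
- tub: Loose clear plastic tub, open at the top, 90 mm across and 75 mm high, near the small box. Origin: centre of its underside. To be left alone.
- screwdriver: Loose screwdriver, 190 mm long, lying on the bench beyond the boxes. Its x runs along it, the handle at -x. To be left alone.
Things that resemble listed ones, but are neither listed nor needed, are in the scene too. What is shaped like the isolator but yellow is not meant. Leave any orange look-alike of the station alone.

How it is judged:
By the outcome, as a careful person would: the job done as asked, in the order asked, and still so for the second after the job is handed in, with the robot touching nothing.
It also fails if it takes over 51 s, if anything falls off the work surface, if the arm or the gripper's body presses on something with over 40 N, if the wrist force passes 120 N, or if a joint passes its speed limit or range.

## Robot

A 6-joint arm with a two-finger parallel gripper is mounted at the origin on the work surface. World frame = base frame: x ahead of the robot, y to its left, z up, the work surface at z = 0. Lengths are in m, angles in rad, forces in N, time in s.
With the tool pointing down it reaches from about 0.375 to 0.75 m from the base axis. Payload 9 kg.
Tool frame: the origin (TCP) lies at the very end of the fingers, on their centre line; the grasp point (between the pads) lies env.hold_point_z behind it (env.hold_point_z is the distance from the TCP to the grasp point, in m); z points along the fingers, y is the line along which they close (so a half turn about z gives the same grasp; the last joint's range is limited). The gripper opens to 85 mm and grips with 20 to 120 N. Pads are 22 mm wide; open, the fingers measure 114 mm over their backs; the gripper's body (76 mm by 85 mm) begins 54 mm behind the grasp point. The pads swing forward as they close: fully open they stand 13 mm farther back than shut.
Start: joints at [-1.51, 0.104, 0.097, 1.564, 0, 1.353], TCP at [0.165, -0.577, 0.231] pointing down, gripper open.
Joint ranges: [-2.99, 2.99], [-0.84, 1.86], [-1.1, 1.16], [-1.84, 2.11], [-1.51, 1.56], [-3.14, 3.14]. Speed limits (rad/s): [2.22, 2.22, 2.57, 3.14, 3.14, 3.14].

## Interface

Orientations are given as a rotation vector (axis times angle).
In Python, from bench import env, snapshot gives the robot as it stands.
- The arm moves only by the tool step_arm, never from a script. Its argument "deltas" is a list of rows, each an object of numbers: "dx", "dy", "dz": the shift along the tool's x, y, z in m; "roll": the turn about the tool's z in rad. A call has exactly 10 rows; each row shifts and turns the commanded pose from where the row before left it, along the tool's axes as they then stand; what a row does not reach is not made up. A row lasts 1/8 s, in which the tool goes at most 62.5 mm and 10.7 degrees, less where a joint would pass 70% of its speed; a pose out of reach is approached as far as the arm can. A call with a gripper value outside its range is refused whole. "hand" is the opening, from 0 (shut) to 1 (fully open), set as the call begins (left out, the last holds). The fingers move at their own pace and stop on an object; "squeeze" is the grip in N (left out, the last holds). Time passes only in rows, so rows that do not move let the fingers close, or fill a call up. It gives the time, the measured TCP pose, the force, the opening and the grip force at its end, in the units of the state.
- env.observe(): the state, without advancing time (a new reading comes with each control period).
- snapshot(name): name is "scene" or "side" or "wrist"; returns a dict with "img" (480x640x3 uint8, red, green, blue), "z_map" (480x640 float32, m along the optical axis (not along the pixel's ray), 0 where there is no reading), "K" (3x3 intrinsics, pixels), "k1" (the pictures are not rectified: a ray, as slopes to the right and down, at radius r is drawn at 1 + k1 r^2 times it, then the intrinsics apply), "R" (3x3) and "t" (3): a world point X has camera coordinates R X + t. Camera axes: x right, y down, z forward; pixel columns grow to the right and rows downward; lengths in m; the calibration is good to about 2 mm. A picture is of the moment at which its call begins.
- env.sign_off(): hands the job in; it is judged then, once.
The state is a dict: "time": time; "joints": joint angles; "joint_vel": joint speeds; "joint_torque": joint torques, N m; "position": TCP position; "ee_rot": TCP orientation; "contact_force": force on the tool from outside, world axes, zero at the start; "torque": the same for the moment, N m; "grip_width": finger opening in m; "grasp_force": force on a finger pad.
Only numpy, scipy, OpenCV 4.12 (cv2) and the standard library are available. Lean on these libraries where they do the work, as an engineer would, in place of code of your own. Each camera call takes 0.05 s, during which the arm holds its last target. There are 200 camera calls.

## Working session

There is one attempt and no reset: what is moved stays moved. The work goes in short steps, Python scripts to look and compute and a tool call to move; the robot and the scene stay as the last step left them, time stands still between calls to the robot, and variables do not carry over. Pictures are saved under pics/ and viewed, at most 10 in all, crops included, and the job is handed in when it is done.

Besides the shell and the picture viewer there is one more tool, called after "Emit:" as name(argument=value, ...), one argument or row to a line, values as JSON. step_arm: Moves the arm, as the interface text tells. Its arguments: {"type":"object","properties":{"deltas":{"type":"array","items":{"type":"object","properties":{"dx":{"type":"number"},"dy":{"type":"number"},"dz":{"type":"number"},"roll":{"type":"number"}}}},"hand":{"type":"number"},"squeeze":{"type":"number"}},"required":["deltas"]}

```bash
mkdir -p pics; cat > h.py <<'E'
import numpy as np, cv2
from bench import env, snapshot
def pts(s):
    h,w=s["z_map"].shape; v,u=np.mgrid[0:h,0:w]
    K=s["K"]; d=np.array([s["k1"],0,0,0,0],float)
    n=cv2.undistortPoints(np.stack([u,v],-1).reshape(-1,1,2).astype(float),K,d).reshape(h,w,2)
    z=s["z_map"][...,None]; c=np.concatenate([n*z,z],-1)
    return (c-s["t"])@s["R"], n
def ray(s,u,v,z):
    n=cv2.undistortPoints(np.array([[[u,v]]],float),s["K"],np.array([s["k1"],0,0,0,0],float))[0,0]
    d=np.array([n[0],n[1],1])@s["R"]; o=-s["R"].T@s["t"]
    return o+d*(z-o[2])/d[2]
def save(s,n): cv2.imwrite(f"pics/{n}.png",s["img"][...,::-1])
E
python3 - <<'E'
from h import *
import pickle
o=env.observe(); print(o["time"],o["position"],o["ee_rot"],o["grip_width"],env.hold_point_z)
d={}
for n in("scene","side"):
    s=snapshot(n); d[n]=s; save(s,n+"0"); print(n,-s["R"].T@s["t"],s["k1"])
pickle.dump(d,open("d.pkl","wb"))
E
```

```text
0.0 [ 0.16509659 -0.57649521  0.23050332] [-3.10980775e+00 -4.36256592e-01 -1.43652684e-04] 0.08528903921320143 0.0187
scene [1.42775009 0.21829302 0.72353918] -0.14926383455353123
side [0.17346167 0.81617752 0.60329678] 0.022743470226943077
```

View pics/scene0.png

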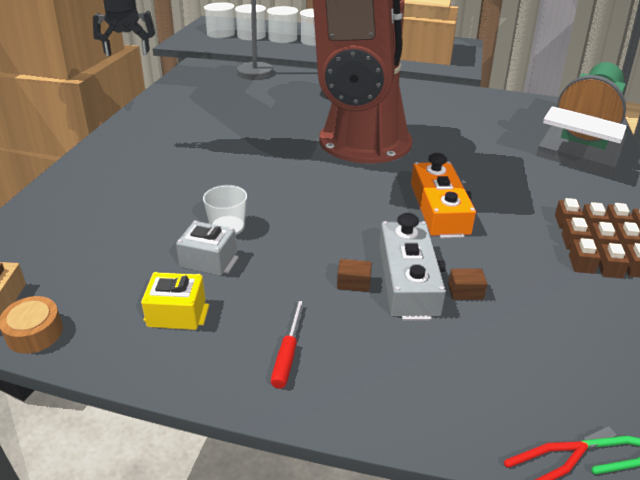

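View pics/side0.png

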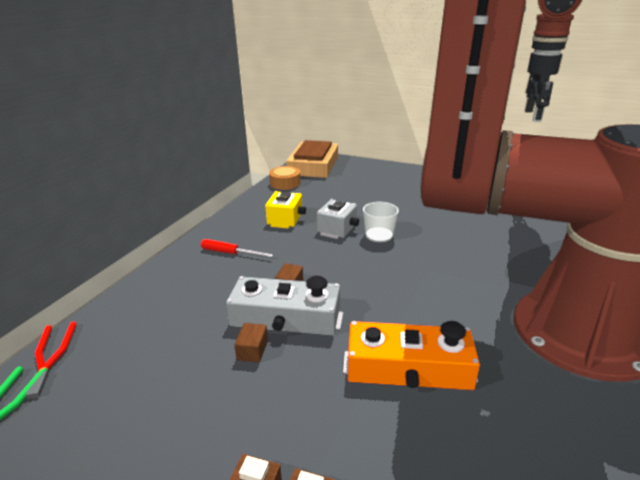

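The scene view shows the grey isolator at (208,245) and a yellow look-alike at (175,300). The grey station is at (412,265), with its mushroom at (408,224), jog at (411,249) and start at (417,272). An orange look-alike is at (445,195). The grey pair fits the description. I'll measure it from both views and enlarge a crop to confirm.

```bash
python3 - <<'E'
from h import *
import pickle
d=pickle.load(open("d.pkl","rb"))
rois={"scene":{"iso":(172,215,245,278),"sta":(375,208,448,325)},"side":{"iso":(312,195,362,240),"sta":(222,270,346,336)}}
for n,s in d.items():
    P,_=pts(s); g=s["img"].max(-1)
    for k,(a,b,c,e) in rois[n].items():
        p=P[b:e,a:c]; m=g[b:e,a:c]; 
        sl=(abs(p[...,2]-.06)<.006)&(m>90)
        r=cv2.minAreaRect(p[sl][:,:2].astype(np.float32)*1000); print(n,k,"top",r,np.median(p[sl][:,2]))
        dk=((m<75)&(p[...,2]>.062)&(s["z_map"][b:e,a:c]>0)).astype(np.uint8)
        N,L,st,_=cv2.connectedComponentsWithStats(dk)
        for i in range(1,N):
            if st[i,4]>15:
                q=p[L==i]; print("  dark",st[i]+[a,b,0,0,0],q.mean(0).round(4),q.min(0).round(4),q.max(0).round(4))
i1=d["scene"]["img"][205:325,165:455]; i2=d["side"]["img"][190:340,215:375]
A=cv2.resize(i1,(790,327),interpolation=cv2.INTER_CUBIC); B=cv2.resize(i2[:60,80:],(400,270)) 
B=cv2.resize(d["side"]["img"][192:242,305:365],(312,260),interpolation=cv2.INTER_CUBIC);C=cv2.resize(d["scene"]["img"][210:280,168:248],(297,260),interpolation=cv2.INTER_CUBIC)
o=np.zeros((590,790,3),np.uint8);o[:327]=A;o[328:588,:312]=B;o[328:588,320:617]=C
cv2.imwrite("pics/crop0.png",o[...,::-1])
E
```

```text
scene iso top ((609.0646362304688, -202.8328094482422), (91.48302459716797, 221.32247924804688), 88.98968505859375) 0.060496881203859515
  dark [191 227  30  12  89] [ 0.5969 -0.1881  0.0714] [ 0.576  -0.2272  0.0631] [ 0.606  -0.1759  0.0784]
scene sta top ((513.1441650390625, 179.59780883789062), (282.24627685546875, 126.62202453613281), 3.2720260620117188) 0.06087562501378217
  dark [398 213  21  21 302] [0.488  0.1642 0.091 ] [0.4631 0.1446 0.0664] [0.5036 0.1829 0.1006]
  dark [406 244  13  11 135] [0.5483 0.1812 0.0749] [0.5331 0.1693 0.0644] [0.5591 0.1934 0.0794]
  dark [410 265  15  14 159] [0.6101 0.1977 0.0751] [0.5941 0.1858 0.0659] [0.6218 0.2098 0.0805]
side iso top ((587.7579956054688, -199.37767028808594), (93.55110931396484, 81.52788543701172), 87.83674621582031) 0.05950058553654315
  dark [329 206  13   4  32] [ 0.5839 -0.1795  0.0722] [ 0.5736 -0.2042  0.0658] [ 0.5994 -0.1738  0.0767]
side sta top ((542.6994018554688, 182.84844970703125), (209.01144409179688, 93.80892944335938), 14.95349407196045) 0.05941089785183713
  dark [307 276  20  21 286] [0.4769 0.1721 0.091 ] [0.46   0.148  0.0672] [0.4974 0.1874 0.0988]
  dark [245 281  13  11 110] [0.6027 0.2031 0.0738] [0.5919 0.1884 0.0667] [0.6161 0.214  0.0777]
  dark [278 284  12  10 107] [0.5403 0.1866 0.0741] [0.5286 0.1699 0.0659] [0.5521 0.1973 0.0774]
```

View pics/crop0.png

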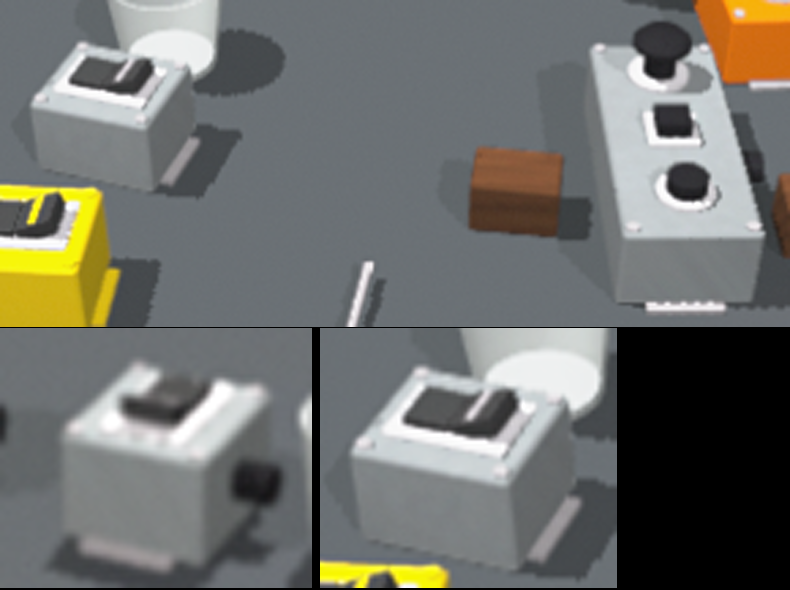

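The crop confirms the grey pair. The rocker's metal strip is on its world +y side, in the right half of the scene view. I'll move over it with the fingers shut and measure again with the wrist camera.

Emit:
step_arm(
  deltas=[
    {"dx": 0.049, "dy": -0.026},
    {"dx": 0.049, "dy": -0.026},
    {"dx": 0.049, "dy": -0.026},
    {"dx": 0.049, "dy": -0.026},
    {"dx": 0.049, "dy": -0.026},
    {"dx": 0.049, "dy": -0.026},
    {"dx": 0.049, "dy": -0.026},
    {"dx": 0.049, "dy": -0.026},
    {"dx": 0.049, "dy": -0.026},
    {"dx": 0.045, "dy": -0.024},
  ],
  hand=0,
)

```text
validation failed for argument at $.de...
```

Emit:
step_arm(
  deltas=[
    {"roll": -0.13},
    {"roll": -0.13},
    {"roll": -0.13},
    {"roll": -0.13},
    {"roll": -0.13},
    {"roll": -0.13},
    {"roll": -0.13},
    {"roll": -0.13},
    {"roll": -0.13},
    {"roll": -0.12},
  ],
)

```text
validation failed for argument at $.de...
```

```bash
python3 - <<'E'
from h import *
import pickle
s=snapshot("wrist"); save(s,"w1"); pickle.dump(s,open("w1.pkl","wb")); print(env.observe()["time"],-s["R"].T@s["t"],s["R"].round(2))
o=env.observe();print(o["position"],o["ee_rot"])
E
```

```text
0.15 [ 0.24187898 -0.55402237  0.37304244] [[ 0.27 -0.96 -0.  ]
 [-0.91 -0.26  0.31]
 [-0.3  -0.08 -0.95]]
[ 0.16511518 -0.57657067  0.23069082] [-3.11009872e+00 -4.36344560e-01 -1.31750450e-04]
```

View pics/w1.png

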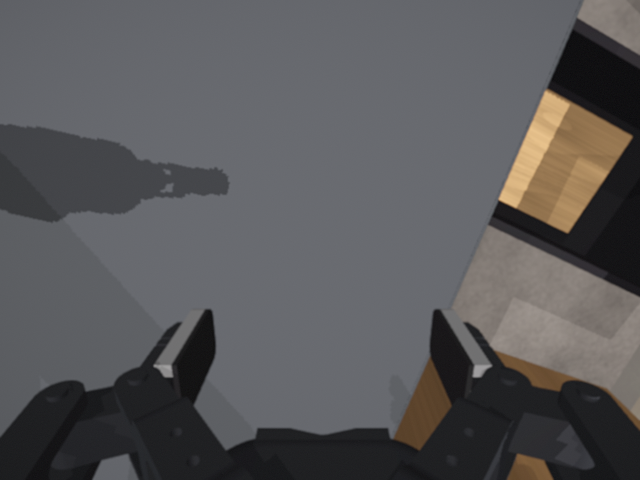

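The picture shows the arm has not moved: bare bench, with the fingers open at (200,340) and (445,340). The calls were refused for missing fields, so I'll fill in every field.

Emit:
step_arm(
  deltas=[
    {"dx": 0.049, "dy": -0.026, "dz": 0, "roll": 0},
    {"dx": 0.049, "dy": -0.026, "dz": 0, "roll": 0},
    {"dx": 0.049, "dy": -0.026, "dz": 0, "roll": 0},
    {"dx": 0.049, "dy": -0.026, "dz": 0, "roll": 0},
    {"dx": 0.049, "dy": -0.026, "dz": 0, "roll": 0},
    {"dx": 0.049, "dy": -0.026, "dz": 0, "roll": 0},
    {"dx": 0.049, "dy": -0.026, "dz": 0, "roll": 0},
    {"dx": 0.049, "dy": -0.026, "dz": 0, "roll": 0},
    {"dx": 0.049, "dy": -0.026, "dz": 0, "roll": 0},
    {"dx": 0.045, "dy": -0.024, "dz": 0, "roll": 0},
  ],
  hand=0,
  squeeze=20,
)

```text
time: 1.4
position: [0.5625, -0.1934, 0.2311]
ee_rot: [-3.111, -0.437, 0.0]
contact_force: [-0.3, -1.2, 0.4]
grip_width: 0.0
grasp_force: 0.0
```

Emit:
step_arm(
  deltas=[
    {"dx": 0, "dy": 0, "dz": 0, "roll": -0.13},
    {"dx": 0, "dy": 0, "dz": 0, "roll": -0.13},
    {"dx": 0, "dy": 0, "dz": 0, "roll": -0.13},
    {"dx": 0, "dy": 0, "dz": 0, "roll": -0.13},
    {"dx": 0, "dy": 0, "dz": 0, "roll": -0.13},
    {"dx": 0, "dy": 0, "dz": 0, "roll": -0.13},
    {"dx": 0, "dy": 0, "dz": 0, "roll": -0.13},
    {"dx": 0, "dy": 0, "dz": 0, "roll": -0.13},
    {"dx": 0, "dy": 0, "dz": 0, "roll": -0.13},
    {"dx": 0, "dy": 0, "dz": 0, "roll": -0.12},
  ],
)

```text
time: 2.65
position: [0.5612, -0.195, 0.231]
ee_rot: [-2.219, -2.223, 0.0]
contact_force: [0.9, -0.7, -0.9]
grip_width: -0.0002
grasp_force: 0.0
```

```bash
python3 - <<'E'
from h import *
import pickle
s=snapshot("wrist"); save(s,"w2"); pickle.dump(s,open("w2.pkl","wb"))
o=env.observe();print(o["time"],o["position"],o["ee_rot"])
E
```

```text
2.7 [ 0.56121578 -0.19498699  0.23094797] [-2.21269007e+00 -2.22940593e+00  3.25287598e-04]
```

View pics/w2.png

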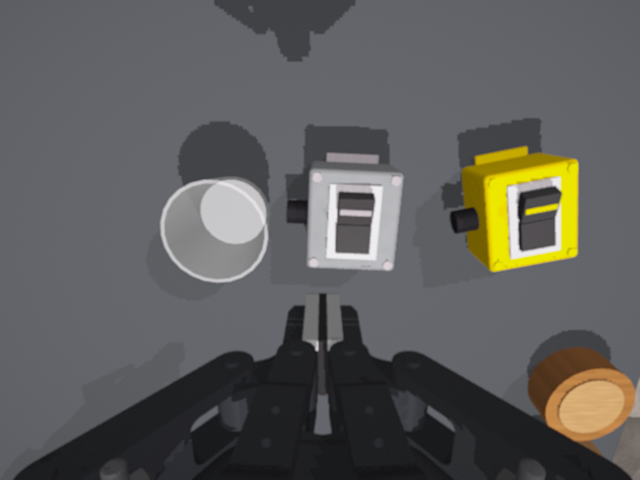

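The wrist view shows the isolator at (352,218). Its rocker spans (355,195–252), with the strip on the raised half at (355,212) towards world +y. The tub is at (215,230).

```bash
cat >> h.py <<'E'
def box(s,a,b,c,e):
    P,_=pts(s); p=P[b:e,a:c]; m=(abs(p[...,2]-.06)<.012)&(s["z_map"][b:e,a:c]>0)
    i=s["img"][b:e,a:c].astype(int)
    m&=(i.max(-1)>85)&(i.max(-1)-i.min(-1)<40)
    k=cv2.morphologyEx(m.astype(np.uint8),cv2.MORPH_OPEN,np.ones((3,3),np.uint8))
    cs,_=cv2.findContours(k,cv2.RETR_EXTERNAL,cv2.CHAIN_APPROX_NONE); q=max(cs,key=cv2.contourArea).reshape(-1,2)
    z=np.median(p[k>0][:,2])
    w=np.array([ray(s,u+a,v+b,.06)[:2]*1000 for u,v in q],np.float32)
    return cv2.minAreaRect(w),z
def dark(s,a,b,c,e,z0,zs):
    P,_=pts(s); p=P[b:e,a:c]; g=s["img"][b:e,a:c].max(-1)
    k=((g<80)&(p[...,2]>z0)&(s["z_map"][b:e,a:c]>0)).astype(np.uint8)
    N,L,st,_=cv2.connectedComponentsWithStats(k)
    for i in range(1,N):
        if st[i,4]>80:
            q=p[L==i]; v,u=np.nonzero(L==i); r=cv2.minAreaRect(np.stack([u,v],-1).astype(np.float32))
            print(st[i,4],r,"z95",np.percentile(q[:,2],95).round(4),[ray(s,r[0][0]+a,r[0][1]+b,z)[:2].round(4) for z in zs])
E
python3 - <<'E'
from h import *
import pickle
s=pickle.load(open("w2.pkl","rb"))
print(box(s,300,150,410,280)); dark(s,325,180,385,262,.055,(.068,.073))
P,_=pts(s)
for v in range(190,258,4): print(v,P[v,356].round(4),s["img"][v,356])
E
```

```text
(((586.8994750976562, -200.68914794921875), (89.92269897460938, 78.92030334472656), 87.52485656738281), np.float64(0.06017334331538305))
240 ((30.5, 20.5), (15.0, 35.0), 90.0) z95 0.0776 [array([ 0.5879, -0.1813]), array([ 0.5874, -0.1802])]
90 ((28.034196853637695, 44.46995162963867), (32.062374114990234, 2.9937756061553955), 3.6913859844207764) z95 0.0692 [array([ 0.5864, -0.2019]), array([ 0.586 , -0.2005])]
190 [ 0.5885 -0.1735  0.0627] [192 185 190]
194 [ 0.588  -0.1755  0.0695] [46 44 46]
198 [ 0.5875 -0.1776  0.0757] [55 51 53]
202 [ 0.5875 -0.1805  0.0774] [84 81 83]
206 [ 0.5878 -0.1844  0.0748] [84 81 82]
210 [ 0.5879 -0.1878  0.0744] [160 152 156]
214 [ 0.5882 -0.1915  0.0731] [203 195 199]
218 [ 0.5885 -0.1955  0.0708] [80 76 77]
222 [ 0.5887 -0.1995  0.0689] [83 79 80]
226 [ 0.5889 -0.2033  0.0679] [82 79 81]
230 [ 0.589  -0.2066  0.0687] [91 87 90]
234 [ 0.5893 -0.2108  0.0666] [91 88 89]
238 [ 0.5891 -0.2136  0.0691] [92 88 90]
242 [ 0.5893 -0.2176  0.0679] [93 90 91]
246 [ 0.5894 -0.2211  0.0684] [93 90 91]
250 [ 0.5895 -0.2248  0.0684] [95 91 92]
254 [ 0.5904 -0.2316  0.06  ] [213 211 213]
```

Emit:
step_arm(
  deltas=[
    {"dx": 0.0065, "dy": 0.0135, "dz": 0, "roll": 0},
    {"dx": 0.0065, "dy": 0.0135, "dz": 0, "roll": 0},
    {"dx": 0, "dy": 0, "dz": 0.03, "roll": 0},
    {"dx": 0, "dy": 0, "dz": 0.03, "roll": 0},
    {"dx": 0, "dy": 0, "dz": 0.03, "roll": 0},
    {"dx": 0, "dy": 0, "dz": 0.03, "roll": 0},
    {"dx": 0, "dy": 0, "dz": 0.016, "roll": 0},
    {"dx": 0, "dy": 0, "dz": 0.01, "roll": 0},
    {"dx": 0, "dy": 0, "dz": 0, "roll": 0},
    {"dx": 0, "dy": 0, "dz": 0, "roll": 0},
  ],
)

```text
time: 3.95
position: [0.5891, -0.1825, 0.0865]
ee_rot: [2.223, 2.218, 0.001]
contact_force: [-0.1, 0.1, 0.3]
grip_width: -0.0001
grasp_force: 0.0
```

Emit:
step_arm(
  deltas=[
    {"dx": 0, "dy": -0.001, "dz": 0.004, "roll": 0},
    {"dx": 0, "dy": 0, "dz": 0.003, "roll": 0},
    {"dx": 0, "dy": 0, "dz": 0.002, "roll": 0},
    {"dx": 0, "dy": 0, "dz": 0.002, "roll": 0},
    {"dx": 0, "dy": 0, "dz": 0.002, "roll": 0},
    {"dx": 0, "dy": 0, "dz": 0.002, "roll": 0},
    {"dx": 0, "dy": 0, "dz": 0.002, "roll": 0},
    {"dx": 0, "dy": 0, "dz": 0.0015, "roll": 0},
    {"dx": 0, "dy": 0, "dz": 0.0005, "roll": 0},
    {"dx": 0, "dy": 0, "dz": 0, "roll": 0},
  ],
)

```text
time: 5.2
position: [0.5877, -0.1822, 0.0679]
ee_rot: [2.223, 2.219, 0.0]
contact_force: [-4.1, 7.0, 15.7]
grip_width: 0.0001
grasp_force: 7.7
```

Emit:
step_arm(
  deltas=[
    {"dx": 0, "dy": 0, "dz": 0.0005, "roll": 0},
    {"dx": 0, "dy": 0, "dz": 0, "roll": 0},
    {"dx": 0, "dy": 0, "dz": -0.005, "roll": 0},
    {"dx": 0, "dy": 0, "dz": -0.02, "roll": 0},
    {"dx": 0, "dy": 0, "dz": -0.04, "roll": 0},
    {"dx": 0, "dy": 0, "dz": -0.04, "roll": 0},
    {"dx": -0.02, "dy": 0, "dz": -0.04, "roll": 0},
    {"dx": -0.02, "dy": -0.01, "dz": -0.02, "roll": 0},
    {"dx": 0, "dy": -0.01, "dz": 0, "roll": 0},
    {"dx": 0, "dy": 0, "dz": 0, "roll": 0},
  ],
)

```text
time: 6.45
position: [0.5661, -0.2219, 0.2294]
ee_rot: [-2.223, -2.217, 0.001]
contact_force: [0.2, 0.0, -0.4]
grip_width: -0.0004
grasp_force: 0.0
```

```bash
python3 - <<'E'
from h import *
s=snapshot("wrist"); save(s,"w3")
P,_=pts(s); o=env.observe(); print(o["time"],o["position"])
g=(abs(P[...,0]-.5875)<.006)&(s["z_map"]>0)&(abs(P[...,1]+.2)<.03)&(P[...,2]>.05)
for y in np.arange(-.228,-.17,.004):
    m=g&(abs(P[...,1]-y)<.002); print(round(y,3),m.sum(),np.median(P[m][:,2]).round(4) if m.any() else None)
E
```

```text
6.5 [ 0.56636227 -0.22155463  0.22918836]
-0.228 318 0.2867
-0.224 290 0.2856
-0.22 366 0.2856
-0.216 680 0.2818
-0.212 1151 0.2902
-0.208 883 0.2822
-0.204 820 0.3131
-0.2 133 0.069
-0.196 74 0.0679
-0.192 73 0.068
-0.188 75 0.0682
-0.184 72 0.0678
-0.18 77 0.068
-0.176 80 0.063
-0.172 78 0.0618
```

The +x half now lies level at 68 mm, so the rocker is fully on. Next is the station.

Emit:
step_arm(
  deltas=[
    {"dx": 0.045, "dy": -0.002, "dz": 0, "roll": 0},
    {"dx": 0.045, "dy": -0.002, "dz": 0, "roll": 0},
    {"dx": 0.045, "dy": -0.002, "dz": 0, "roll": 0},
    {"dx": 0.045, "dy": -0.002, "dz": 0, "roll": 0},
    {"dx": 0.045, "dy": -0.002, "dz": 0, "roll": 0},
    {"dx": 0.045, "dy": -0.002, "dz": 0, "roll": 0},
    {"dx": 0.045, "dy": -0.002, "dz": 0, "roll": 0},
    {"dx": 0.045, "dy": -0.002, "dz": 0, "roll": 0},
    {"dx": 0.025, "dy": -0.002, "dz": 0, "roll": 0},
    {"dx": 0, "dy": 0, "dz": 0, "roll": 0},
  ],
)

```text
time: 7.75
position: [0.549, 0.1649, 0.2293]
ee_rot: [-2.219, -2.222, 0.002]
contact_force: [0.3, -0.7, 0.3]
grip_width: 0.0002
grasp_force: 0.0
```

```bash
python3 - <<'E'
from h import *
import pickle
s=snapshot("wrist"); save(s,"w4");pickle.dump(s,open("w4.pkl","wb"))
o=env.observe(); print(o["time"],o["position"],o["ee_rot"])
E
```

```text
7.8 [0.54928781 0.16375549 0.22952805] [-2.22060869 -2.22075206  0.0024156 ]
```

View pics/w4.png

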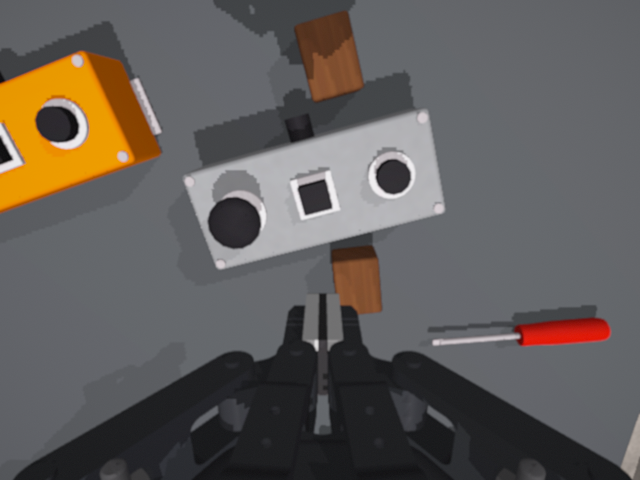

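The wrist view shows start at (393,177), jog at (315,197) and stop at (236,222), with the blocks at (329,55) and (356,280).

```bash
python3 - <<'E'
from h import *
import pickle
s=pickle.load(open("w4.pkl","rb"))
r,z=box(s,175,100,452,278); print(r,z); print(cv2.boxPoints(r).round(1).tolist())
dark(s,195,150,425,260,.066,(.076,.096))
E
```

```text
((541.6525268554688, 183.30606079101562), (207.60374450683594, 89.58777618408203), 15.096450805664062) 0.0598342552114781
[[429.79998779296875, 199.5], [453.1000061035156, 113.0], [653.5, 167.10000610351562], [630.2000122070312, 253.60000610351562]]
872 ((197.5, 26.0), (32.0, 33.0), 90.0) z95 0.0769 [array([0.6031, 0.2004]), array([0.5994, 0.2034])]
776 ((119.5394287109375, 46.522823333740234), (28.72938346862793, 27.312238693237305), 75.0685806274414) z95 0.077 [array([0.5417, 0.1839]), array([0.5422, 0.188 ])]
2040 ((38.5, 72.5), (49.0, 51.0), 90.0) z95 0.0982 [array([0.4751, 0.1622]), array([0.4801, 0.1679])]
```

Emit:
step_arm(
  deltas=[
    {"dx": 0.018, "dy": 0.027, "dz": 0, "roll": 0},
    {"dx": 0.018, "dy": 0.028, "dz": 0, "roll": 0},
    {"dx": 0, "dy": 0, "dz": 0.03, "roll": 0},
    {"dx": 0, "dy": 0, "dz": 0.03, "roll": 0},
    {"dx": 0, "dy": 0, "dz": 0.03, "roll": 0},
    {"dx": 0, "dy": 0, "dz": 0.03, "roll": 0},
    {"dx": 0, "dy": 0, "dz": 0.016, "roll": 0},
    {"dx": 0, "dy": 0, "dz": 0.008, "roll": 0},
    {"dx": 0, "dy": 0, "dz": 0, "roll": 0},
    {"dx": 0, "dy": 0, "dz": 0, "roll": 0},
  ],
)

```text
time: 9.05
position: [0.6059, 0.1988, 0.088]
ee_rot: [2.223, 2.218, 0.002]
contact_force: [0.1, -0.5, 0.0]
grip_width: -0.0
grasp_force: 0.0
```

Emit:
step_arm(
  deltas=[
    {"dx": 0.001, "dy": -0.002, "dz": 0.005, "roll": 0},
    {"dx": 0, "dy": 0, "dz": 0.005, "roll": 0},
    {"dx": 0, "dy": 0, "dz": 0.002, "roll": 0},
    {"dx": 0, "dy": 0, "dz": 0.002, "roll": 0},
    {"dx": 0, "dy": 0, "dz": 0.002, "roll": 0},
    {"dx": 0, "dy": 0, "dz": 0.002, "roll": 0},
    {"dx": 0, "dy": 0, "dz": 0.001, "roll": 0},
    {"dx": 0, "dy": 0, "dz": 0.001, "roll": 0},
    {"dx": 0, "dy": 0, "dz": 0, "roll": 0},
    {"dx": 0, "dy": 0, "dz": 0, "roll": 0},
  ],
)

```text
time: 10.3
position: [0.6032, 0.2, 0.0689]
ee_rot: [2.223, 2.219, 0.001]
contact_force: [-9.2, -1.6, 18.8]
grip_width: -0.0001
grasp_force: 9.3
```

Emit:
step_arm(
  deltas=[
    {"dx": 0, "dy": 0, "dz": 0.0003, "roll": 0},
    {"dx": 0, "dy": 0, "dz": -0.005, "roll": 0},
    {"dx": 0, "dy": 0, "dz": -0.025, "roll": 0},
    {"dx": 0, "dy": 0, "dz": -0.03, "roll": 0},
    {"dx": 0, "dy": 0, "dz": -0.03, "roll": 0},
    {"dx": -0.011, "dy": -0.041, "dz": 0, "roll": 0},
    {"dx": -0.011, "dy": -0.041, "dz": 0, "roll": 0},
    {"dx": -0.011, "dy": -0.042, "dz": 0, "roll": 0},
    {"dx": 0, "dy": 0, "dz": 0, "roll": 0},
    {"dx": 0, "dy": 0, "dz": 0, "roll": 0},
  ],
)

```text
time: 11.55
position: [0.4798, 0.167, 0.1567]
ee_rot: [2.223, 2.218, 0.001]
contact_force: [-0.0, 0.5, 0.6]
grip_width: 0.0002
grasp_force: 0.0
```

Emit:
step_arm(
  deltas=[
    {"dx": 0, "dy": 0, "dz": 0.03, "roll": 0},
    {"dx": 0, "dy": 0, "dz": 0.02, "roll": 0},
    {"dx": 0, "dy": 0, "dz": 0.005, "roll": 0},
    {"dx": 0, "dy": 0, "dz": 0.003, "roll": 0},
    {"dx": 0, "dy": 0, "dz": 0.003, "roll": 0},
    {"dx": 0, "dy": 0, "dz": 0.003, "roll": 0},
    {"dx": 0, "dy": 0, "dz": 0.003, "roll": 0},
    {"dx": 0, "dy": 0, "dz": 0.002, "roll": 0},
    {"dx": 0, "dy": 0, "dz": 0.001, "roll": 0},
    {"dx": 0, "dy": 0, "dz": 0, "roll": 0},
  ],
)

```text
time: 12.8
position: [0.4797, 0.1671, 0.0879]
ee_rot: [2.223, 2.218, 0.002]
contact_force: [-3.0, -0.5, 5.1]
grip_width: 0.0002
grasp_force: 2.7
```

Emit:
step_arm(
  deltas=[
    {"dx": 0, "dy": 0, "dz": 0.0005, "roll": 0},
    {"dx": 0, "dy": 0, "dz": 0.0005, "roll": 0},
    {"dx": 0, "dy": 0, "dz": 0, "roll": 0},
    {"dx": 0, "dy": 0, "dz": 0, "roll": 0},
    {"dx": 0, "dy": 0, "dz": 0, "roll": 0},
    {"dx": 0, "dy": 0, "dz": 0, "roll": 0},
    {"dx": 0, "dy": 0, "dz": 0, "roll": 0},
    {"dx": 0, "dy": 0, "dz": 0, "roll": 0},
    {"dx": 0, "dy": 0, "dz": 0, "roll": 0},
    {"dx": 0, "dy": 0, "dz": 0, "roll": 0},
  ],
)

```text
time: 14.05
position: [0.4799, 0.1672, 0.0877]
ee_rot: [2.222, 2.218, 0.002]
contact_force: [-5.3, -1.3, 12.2]
grip_width: 0.0001
grasp_force: 6.4
```

Emit:
step_arm(
  deltas=[
    {"dx": 0, "dy": 0, "dz": 0.0007, "roll": 0},
    {"dx": 0, "dy": 0, "dz": 0, "roll": 0},
    {"dx": 0, "dy": 0, "dz": 0, "roll": 0},
    {"dx": 0, "dy": 0, "dz": 0, "roll": 0},
    {"dx": 0, "dy": 0, "dz": 0, "roll": 0},
    {"dx": 0, "dy": 0, "dz": 0, "roll": 0},
    {"dx": 0, "dy": 0, "dz": 0, "roll": 0},
    {"dx": 0, "dy": 0, "dz": 0, "roll": 0},
    {"dx": 0, "dy": 0, "dz": 0, "roll": 0},
    {"dx": 0, "dy": 0, "dz": 0, "roll": 0},
  ],
)

```text
time: 15.3
position: [0.48, 0.1672, 0.0876]
ee_rot: [2.222, 2.218, 0.003]
contact_force: [-7.2, -1.1, 18.9]
grip_width: 0.0003
grasp_force: 9.0
```

Hard stop reached: the force rose to 19 N with almost no further travel. Retracting now, up and clear.

Emit:
step_arm(
  deltas=[
    {"dx": 0, "dy": 0, "dz": -0.005, "roll": 0},
    {"dx": 0, "dy": 0, "dz": -0.02, "roll": 0},
    {"dx": 0, "dy": 0, "dz": -0.04, "roll": 0},
    {"dx": 0, "dy": 0, "dz": -0.04, "roll": 0},
    {"dx": 0, "dy": 0, "dz": -0.035, "roll": 0},
    {"dx": 0, "dy": 0.035, "dz": 0, "roll": 0},
    {"dx": 0, "dy": 0.035, "dz": 0, "roll": 0},
    {"dx": 0, "dy": 0, "dz": 0, "roll": 0},
    {"dx": 0, "dy": 0, "dz": 0, "roll": 0},
    {"dx": 0, "dy": 0, "dz": 0, "roll": 0},
  ],
)

```text
time: 16.55
position: [0.5486, 0.1671, 0.2252]
ee_rot: [2.223, 2.219, 0.001]
contact_force: [-0.8, 0.9, -0.6]
grip_width: -0.0
grasp_force: 0.0
```

```bash
python3 - <<'E'
from h import *
o=env.observe(); print(o["time"],o["position"],o["contact_force"])
s=snapshot("wrist"); save(s,"w5"); P,_=pts(s); ok=s["z_map"]>0
for n,x,y in(("start",.604,.2),("jog",.5417,.1835),("stop",.479,.1665)):
    m=ok&(np.hypot(P[...,0]-x,P[...,1]-y)<.008)&(P[...,2]<.12); print(n,m.sum(),np.median(P[m][:,2]).round(4))
s=snapshot("scene"); save(s,"scene1"); s2=snapshot("side"); P,_=pts(s2)
import pickle
d=pickle.load(open("d.pkl","rb"))
df=cv2.absdiff(s["img"],d["scene"]["img"]).max(-1); N,L,st,_=cv2.connectedComponentsWithStats((df>50).astype(np.uint8))
print(st[1:][st[1:,4]>15].tolist())
E
```

```text
16.55 [0.54862429 0.16707831 0.22524956] [-0.75254029  0.93808192 -0.58972778]
start 330 0.0757
jog 314 0.0759
stop 318 0.0875
[[93, 0, 62, 56, 1686], [335, 0, 5, 15, 31], [346, 0, 22, 6, 27], [391, 0, 92, 75, 5031], [491, 0, 26, 74, 1036], [340, 4, 7, 14, 60], [313, 8, 82, 97, 2070], [331, 72, 8, 10, 27], [319, 77, 10, 13, 76], [414, 76, 30, 6, 92], [398, 78, 49, 66, 1699], [544, 106, 80, 22, 770], [320, 137, 63, 21, 395], [268, 139, 13, 5, 24], [300, 140, 13, 9, 36], [405, 142, 6, 12, 42], [297, 146, 9, 8, 17], [406, 159, 58, 47, 953], [560, 198, 20, 15, 156], [586, 202, 20, 15, 156], [398, 213, 21, 11, 56], [567, 217, 21, 16, 169], [188, 222, 18, 12, 68], [397, 223, 5, 8, 28], [594, 222, 21, 13, 163], [413, 225, 6, 7, 26], [207, 226, 15, 12, 76], [421, 229, 6, 10, 22], [575, 238, 22, 17, 193], [602, 243, 23, 17, 189], [469, 269, 8, 4, 16]]
```

View pics/scene1.png

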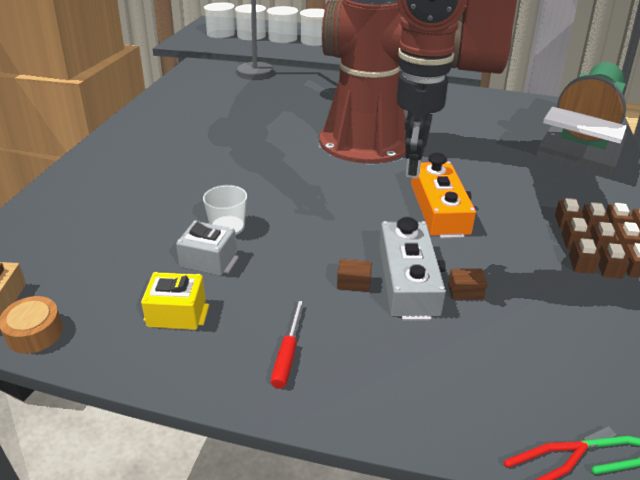

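The final view shows the rocker flipped at (205,232) and the stop head lowered at (407,227). Start and jog are both out (76 mm) and stop is fully in (88 mm). The blocks, tub and screwdriver have not moved, and the hand is clear. Handing in.

```bash
python3 -c "
from bench import env; print(env.sign_off())"
```

```text
the job is handed in; nothing more can be done
None
```

The stop test is done and handed in: rocker on, start pressed and sprung back, stop pressed in and staying in, jog key and loose items untouched, hand clear, about 17 s of the 51 s used.

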